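Nest the washed-up tumblers

TASK

Put the three white tumblers away as one nest: leave the widest standing where it is, stand the middle one (lying on the drying rack) upright inside it, and stand the slim one upright inside the middle one, each right down on the floor of the one around it. Set them down gently, they are stoneware and must not be dropped or knocked together, and leave the other things on the table where they are.

Things in the scene. Friction and masses are not known exactly. Their poses are not given: they have to be found in the camera images.
- wide: The widest white stoneware tumbler, round, no handle, slightly conical, wall 4 mm. 84 mm across the rim, 68 mm the base, 96 mm tall. Thick bottom: inner floor 42 mm above the underside, inside 67 mm across at the floor, 76 mm at the mouth. 0.3 kg. Stands upright. Origin at the centre of its underside, z towards the mouth.
- middle: The middle white stoneware tumbler, round, no handle, slightly conical, wall 4 mm. 67 mm across the rim, 58 mm the base, 92 mm tall, inner floor 40 mm above the underside, inside 54 mm across at the floor, 59 mm at the mouth. 0.16 to 0.3 kg. Starts lying on the rack, axis about level, 40 mm up, mouth towards -x within 30 degrees. Origin at the centre of its underside, z towards the mouth.
- middle_rim (a point): Centre of the middle tumbler's mouth, 92 mm along its z axis from its origin. Once that tumbler stands in the wide one, its rim is 38 mm above the wide one's rim.
- slim: The slimmest white stoneware tumbler, round, no handle, slightly conical, wall 4 mm. 53 mm across the rim, 45 mm the base, 88 mm tall. 0.12 to 0.22 kg. Stands upright. Origin at the centre of its underside, z towards the mouth. Standing in the middle one its rim is 36 mm above that one's rim.
- rack: Low steel drying rack fixed to the table: two rails 8 mm thick, 140 mm long along its x axis, 44 mm apart, tops 16 mm above the table, on two 80 mm cross bars. Origin on the table under its centre. The middle tumbler lies between the rails. Around x = 0.43, y = 0 the table is clear (0.14 m wide), with room to stand a tumbler.
- jar: Bystander: closed glass jar with a steel cap, 68 mm wide, 105 mm tall, standing; origin at the centre of its underside.
- mug: Bystander: blue glazed mug with a handle, 80 mm wide (handle reaches 60 mm or less from its axis), 95 mm tall, standing; origin at the centre of its underside.
- cap: Bystander: dark brown flat jar cap, a disc 72 mm wide and 14 mm high, lying; origin at the centre of its underside.
- tinlid: Bystander: plain steel jar lid, a disc 66 mm wide and 11 mm high, lying; origin at the centre of its underside.
Things that resemble listed ones, but are neither listed nor needed, are in the scene too. Leave any green look-alike of the slim alone.

How it is judged:
By the outcome, as a careful person would: the job done as asked, in the order asked, and still so for the second after the job is handed in, with the robot touching nothing.
It also fails if it takes over 72 s, if anything falls off the work surface, if the arm or the gripper's body presses on something with over 40 N, if the wrist force passes 120 N, or if a joint passes its speed limit or range.

ROBOT

A 6-joint arm with a two-finger parallel gripper is mounted at the origin on the work surface. World frame = base frame: x ahead of the robot, y to its left, z up, the work surface at z = 0. Lengths are in m, angles in rad, forces in N, time in s.
With the tool pointing down it reaches from about 0.25 to 0.775 m from the base axis. Payload 4 kg.
Tool frame: the origin (TCP) lies between the finger pads; the fingertips stand 11 mm ahead of it and the grasp point (between the pads) lies 8 mm behind it (robot.tip_extent is the z of the fingertips in the tool frame, in m); z points along the fingers, y is the line along which they close (so a half turn about z gives the same grasp; the last joint's range is limited). The gripper opens to 94 mm and grips with 3 to 60 N. Pads are 16 mm wide; open, the fingers measure 119 mm over their backs; the gripper's body (75 mm by 177 mm) begins 78 mm behind the grasp point.
Start: joints at [1.049, 0.087, 1.371, -0, 1.684, -0.103], TCP at [0.224, 0.502, 0.178] pointing down, gripper open.
Joint ranges: [-3.1, 3.1], [-0.76, 2.03], [0.27, 2.55], [-1.08, 4.22], [0.17, 2.65], [-2.57, 2.57]. Speed limits (rad/s): [2.79, 2.79, 3.14, 3.14, 3.14, 3.14].

INTERFACE

Orientations are given as [roll, pitch, yaw] about the fixed x, y, z axes, in that order (R = Rz(yaw) Ry(pitch) Rx(roll)).
In Python, from bench import robot, imaging gives the robot as it stands.
- The arm moves only by the shell command python3 -m pendant 'ROWS'. ROWS is JSON, a list of rows, each a list of 7 numbers: the shift along the world's x, y, z in cm, then the turn, a rotation vector about the world's x, y, z in degrees, then the opening, from 0 (shut) to 1 (fully open). In form: [[dx, dy, dz, ax, ay, az, jaw], ...]. A call has 1 to 8 rows; each row shifts and turns the commanded pose from where the row before left it; what a row does not reach is not made up. A row lasts 1/10 s, in which the tool goes at most 50 mm and 8.59 degrees, less where a joint would pass 70% of its speed; a pose out of reach is approached as far as the arm can. A call is refused whole if a number of a shift passes 5 or a number of a turn 8.59, either way. A call with a gripper value outside its range is refused whole. The fingers move at their own pace and stop on an object; the grip force is fixed at half the most. Time passes only in rows, so rows that do not move let the fingers close. It gives the time, the measured TCP pose, the force, the opening and the grip force at its end, in the units of the state.
- robot.get_obs(): the state, without advancing time (a new reading comes with each control period).
- imaging.snapshot(name): name is "scene" or "side" or "wrist"; returns the picture (384x512x3 uint8, red, green, blue); there is no depth.
- imaging.camera_params(name): a dict with "camera_matrix" (3x3 intrinsics, pixels), "k1" (the pictures are not rectified: a ray, as slopes to the right and down, at radius r is drawn at 1 + k1 r^2 times it, then the intrinsics apply), "R" (3x3) and "t" (3): a world point X has camera coordinates R X + t. Camera axes: x right, y down, z forward; pixel columns grow to the right and rows downward; lengths in m; the calibration is good to about 2 mm. A picture is of the moment at which its call begins: read the wrist's pose just before it. camera_params takes no time and is no camera call; for the wrist camera it gives the pose at the moment of the call.
- robot.close_job(): hands the job in; it is judged then, once.
The state is a dict: "time": time; "joint_positions": joint angles; "qvel": joint speeds; "joint_torque": joint torques, N m; "tool_pos": TCP position; "ee_rot": TCP orientation; "wrist_force": force on the tool from outside, world axes, zero at the start; "wrist_torque": the same for the moment, N m; "width": finger opening in m; "finger_force": force on a finger pad.
Only numpy, scipy, OpenCV 4.12 (cv2) and the standard library are available. Lean on these libraries where they do the work, as an engineer would, in place of code of your own. Each camera call takes 0.05 s, during which the arm holds its last target. There are 200 camera calls.

## Working session

There is one attempt and no reset: what is moved stays moved. The work goes in short steps, Python scripts to look and compute and a shell command to move; the robot and the scene stay as the last step left them, time stands still between calls to the robot, and variables do not carry over. Pictures are saved under pics/ and viewed, at most 10 in all, crops included, and the job is handed in when it is done.

```bash
mkdir -p pics; ls
python3 - <<'E'
from bench import robot, imaging
import cv2,numpy as np
for n in ("scene","side"):
    im=imaging.snapshot(n); cv2.imwrite(f"pics/{n}0.png",im[:,:,::-1]); np.save(f"pics/{n}0.npy",im)
    p=imaging.camera_params(n); print(n,p["camera_matrix"],p["k1"],-p["R"].T@p["t"],p["R"])
o=robot.get_obs(); print(o["time"],o["ee_rot"],o["width"],robot.tip_extent)
E
```

```text
pics
scene [[414.55635682   0.         252.22140023]
 [  0.         414.55635682 186.07472308]
 [  0.           0.           1.        ]] -0.1364643421947185 [1.01810033 0.5949809  0.68892953] [[-0.80195859  0.59735521 -0.00540109]
 [ 0.39116384  0.51826713 -0.76051959]
 [-0.45150113 -0.61201793 -0.64929253]]
side [[451.50947745   0.         258.31861901]
 [  0.         451.50947745 195.6689874 ]
 [  0.           0.           1.        ]] -0.18122781941204535 [ 0.10322734 -0.73874691  0.57531072] [[ 0.85855683 -0.51265359  0.00815245]
 [-0.2600274  -0.44906971 -0.85482287]
 [ 0.44188903  0.73179416 -0.51885585]]
0.1 [-3.13964660e+00 -1.62049546e-04  2.72278541e+00] 0.09401237621766555 0.011
```

View pics/scene0.png

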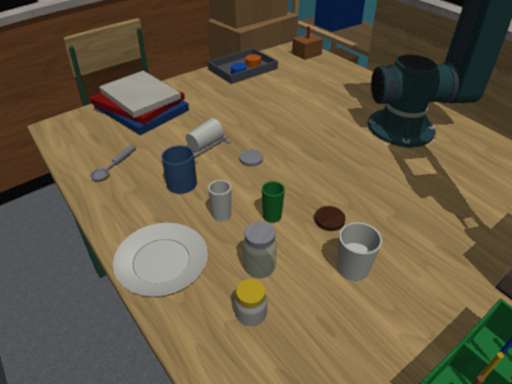

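View pics/side0.png

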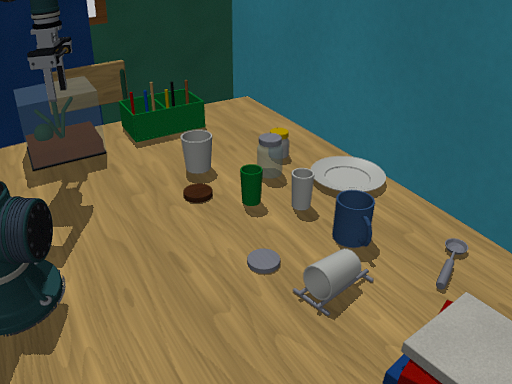

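List of candidates:
- **Slim:** white tumbler at scene (220,200) / side (302,190). The green one at (273,202) is the decoy.
- **Wide:** scene (358,250) / side (197,152), not the jar at (260,250) or the yellow-capped jar at (251,300).
- **Middle:** lying at scene (205,135) / side (332,274).

Next I'll measure them in both views.

```bash
cat > h.py <<'E'
import numpy as np,cv2
from scipy.optimize import least_squares
from bench import robot,imaging
def rays(uv,p):
    uv=np.atleast_2d(np.asarray(uv,float)).reshape(-1,1,2)
    d=np.array([p["k1"],0,0,0,0])
    n=cv2.undistortPoints(uv,p["camera_matrix"],d)[:,0]
    return np.c_[n,np.ones(len(n))]@p["R"], -p["R"].T@p["t"]
def plane(uv,p,z):
    d,c=rays(uv,p); return (c+d*((z-c[2])/d[:,2])[:,None])[:,:2]
def proj(X,p):
    c=np.atleast_2d(X)@p["R"].T+p["t"]; s=c[:,:2]/c[:,2:]; s=s*(1+p["k1"]*(s**2).sum(1,keepdims=True))
    return s@p["camera_matrix"][:2,:2].T+p["camera_matrix"][:2,2]
def mask(im,box,smax=60,vmin=70):
    x0,y0,x1,y1=box; hsv=cv2.cvtColor(im,cv2.COLOR_RGB2HSV)
    m=((hsv[...,1]<smax)&(hsv[...,2]>vmin)).astype(np.uint8)
    q=np.zeros_like(m); q[y0:y1,x0:x1]=m[y0:y1,x0:x1]
    cs=cv2.findContours(q,cv2.RETR_EXTERNAL,cv2.CHAIN_APPROX_NONE)[0]
    return max(cs,key=cv2.contourArea)[:,0,:]
def circ(P,r):
    f=lambda c:np.hypot(*(P-c[:2]).T)-r
    s=least_squares(f,P.mean(0),loss="soft_l1",f_scale=.001); return s.x,np.abs(s.fun).mean()
def rim(c,p,z,r,frac=.12):
    y0,y1=c[:,1].min(),c[:,1].max(); t=c[c[:,1]<=y0+frac*(y1-y0)]
    return circ(plane(t,p,z),r)
E
python3 - <<'E'
from h import *
B={"wide":[("scene",(330,218,388,285),.14),("side",(178,125,218,178),.14),.096,.042],
"slim":[("scene",(202,175,238,225),.1),("side",(286,164,318,214),.1),.088,.0265]}
for k,(a,b,z,r) in B.items():
    for n,box,f in (a,b):
        im=np.load(f"pics/{n}0.npy"); c=mask(im,box); p=imaging.camera_params(n)
        print(k,n,c.min(0),c.max(0),rim(c,p,z,r,f))
for k,a,b,z in [("jar",(260,232),(270,141),.105),("mug",(179,155),(355,203),.095),("cap",(330,216),(198,191),.014),("tin",(251,157),(264,260),.011),("green",(273,188),(251,172),.088),("mid",(205,135),(332,274),.04),
 ("midmouth",(190,143),(318,283),.04),("midbase",(220,128),(350,262),.04),("yel",(251,290),(279,135),.06)]:
    print(k,plane(a,imaging.camera_params("scene"),z).round(3),plane(b,imaging.camera_params("side"),z).round(3))
im=np.load("pics/side0.npy")[220:315,280:400]; a=np.load("pics/scene0.npy")[110:230,160:310]
cv2.imwrite("pics/crop1.png",np.hstack([cv2.resize(im,(400,400),interpolation=2),cv2.resize(a,(400,400),interpolation=2)])[:,:,::-1])
E
```

```text
wide scene [339 222] [381 280] (array([0.53058301, 0.28562555]), np.float64(0.0007037224186998664))
wide side [180 129] [211 173] (array([0.52418308, 0.28113418]), np.float64(0.0018210938967033212))
slim scene [208 179] [231 221] (array([ 0.66168625, -0.01273396]), np.float64(0.0007572535194676933))
slim side [291 164] [317 210] (array([0.68807989, 0.02242907]), np.float64(0.0032100140425017367))
jar [[0.681 0.163]] [[0.665 0.138]]
mug [[ 0.678 -0.166]] [[ 0.667 -0.184]]
cap [[0.469 0.153]] [[0.465 0.146]]
tin [[ 0.476 -0.145]] [[ 0.469 -0.157]]
green [[0.567 0.062]] [[0.557 0.046]]
mid [[ 0.541 -0.276]] [[ 0.535 -0.283]]
midmouth [[ 0.595 -0.267]] [[ 0.499 -0.289]]
midbase [[ 0.487 -0.281]] [[ 0.585 -0.274]]
yel [[0.756 0.234]] [[0.763 0.244]]
```

View pics/crop1.png

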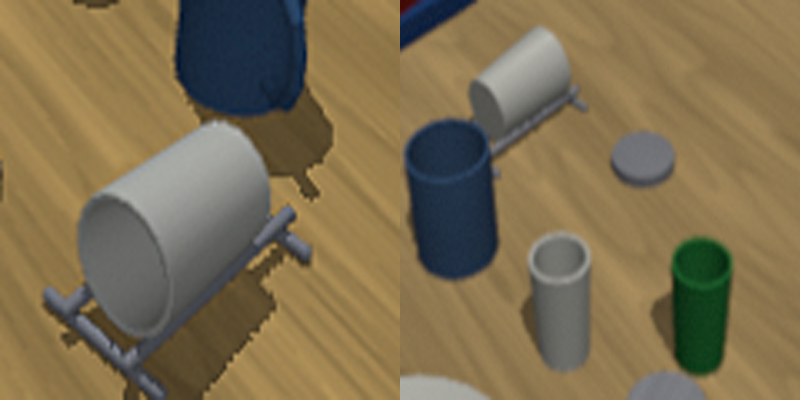

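Wide is at about (0.527, 0.283), slim at about (0.67, 0.0), and middle at about (0.538, -0.28) with its mouth towards -x. The crop confirms slim is the white tumbler beside the green one. Now I'll move over the table for wrist views.

```bash
P="python3 -m pendant"
$P '[[0,0,5,0,0,-8,1],[2,-3,4,0,0,-8,1],[3,-4,3,0,0,-8,1],[3,-4,0,0,0,-8,1],[3,-4,0,0,0,-8,1],[3,-4,0,0,0,-8,1],[3,-4,0,0,0,-8,1],[3,-4,0,0,0,-8,1]]'
$P '[[2,-4,0,0,0,-8,1],[1,-4,0,0,0,-8,1],[1,-4,0,0,0,-8,1],[1,-4,0,0,0,-8,1],[1,-4,0,0,0,-8,1],[0,-4,0,0,0,-8,1],[0,-4,0,0,0,-8,1],[0,-4,0,0,0,-8,1]]'
$P '[[0,-4,0,0,0,-8,1],[0,-4,0,0,0,-8,1],[0,-2,0,0,0,-8,1],[0,0,0,0,0,-4,1],[0,0,0,0,0,0,1]]'
python3 - <<'E'
from h import *
o=robot.get_obs();print(o["time"],o["tool_pos"],o["ee_rot"],o["joint_positions"].round(2) if hasattr(o["joint_positions"],'round') else o["joint_positions"])
p=imaging.camera_params("wrist");im=imaging.snapshot("wrist");np.save("pics/w1.npy",im);cv2.imwrite("pics/w1.png",im[:,:,::-1])
import pickle;pickle.dump(p,open("pics/w1.pkl","wb"));print(-p["R"].T@p["t"],p["R"])
E
```

```text
time: 0.9
tool_pos: [0.4186, 0.2385, 0.2903]
ee_rot: [-3.141, 0.0, 1.6]
wrist_force: [0.5, 0.7, -1.1]
width: 0.0939
finger_force: 0.0
time: 1.7
tool_pos: [0.4776, -0.0812, 0.2901]
ee_rot: [-3.141, 0.001, 0.483]
wrist_force: [0.9, -0.0, 0.2]
width: 0.0938
finger_force: 0.0
time: 2.2
tool_pos: [0.4776, -0.1804, 0.2898]
ee_rot: [-3.141, 0.002, -0.001]
wrist_force: [0.1, 0.4, -0.8]
width: 0.0939
finger_force: 0.0
2.2 [ 0.47762711 -0.18038349  0.28978243] [-3.14077807e+00  1.56939550e-03 -1.32402683e-03] [-0.47  0.01  1.24  0.    1.9   1.1 ]
[ 0.54692896 -0.1806212   0.49630292] [[-0.00201799 -0.99999737 -0.00109045]
 [-0.97038977  0.00169486  0.24153844]
 [-0.24153595  0.00154558 -0.97039064]]
```

View pics/w1.png

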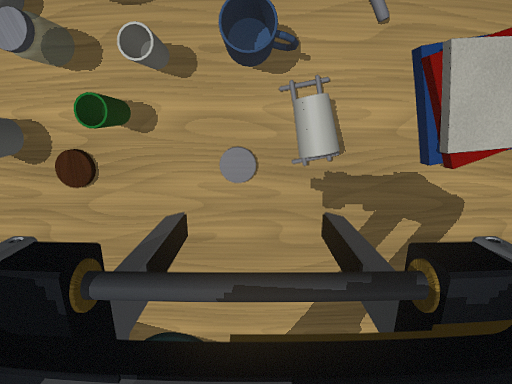

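The wrist view shows the middle at (317,125), mouth pointing down in the image (-x), the slim rim at (136,42), the green decoy at (90,110), the tinlid at (238,164) and the mug at (248,30).

Run:
```python
from h import *; import pickle
im=np.load("pics/w1.npy");p=pickle.load(open("pics/w1.pkl","rb"))
for v in (140,165):
    c=mask(im,(275,85,350,170),60,v);(x,y),w,a=cv2.minAreaRect(c);print(v,x,y,w,a)
    q=plane(c.astype(float),p,.04);(cx,cy),w,a=cv2.minAreaRect((q*1000).astype(np.float32));print("mid",cx,cy,w,a)
    # sides: width profile along x
    vx,vy,_,_=cv2.fitLine((q*1000).astype(np.float32),cv2.DIST_L2,0,.01,.01).ravel();print("dir",np.degrees(np.arctan2(vy,vx)))
    m=np.zeros(im.shape[:2],np.uint8);cv2.drawContours(m,[c.reshape(-1,1,2)],-1,1,-1)
    ctr=[]
    for r in range(c[:,1].min()+3,c[:,1].max()-2,5):
        s=np.where(m[r])[0]; e=plane([[s.min()-.5,r],[s.max()+.5,r]],p,.04);ctr.append([e[:,0].mean(),e[:,1].mean(),abs(e[0,1]-e[1,1])])
    print(np.round(ctr,4))
box=(112,15,160,68)
hsv=cv2.cvtColor(im,cv2.COLOR_RGB2HSV);print(hsv[20:66:6,136],hsv[42,112:160:5])
for v in (120,150): 
    c=mask(im,box,60,v);t=c[(c[:,0]<140)];t=t[t[:,0]<133];print("slim",c.min(0),c.max(0),circ(plane(t,p,.088),.0265))
```

```text
140 314.5260314941406 124.86616516113281 (61.349884033203125, 30.136030197143555) 82.56858825683594
mid 541.09765625 -278.0973815917969 (98.148193359375, 49.98496627807617) 10.927796363830566
dir 10.084462
[[ 0.586  -0.2741  0.0369]
 [ 0.5783 -0.272   0.045 ]
 [ 0.5705 -0.2739  0.0452]
 [ 0.5627 -0.2742  0.0453]
 [ 0.5549 -0.277   0.0472]
 [ 0.547  -0.2782  0.0457]
 [ 0.539  -0.2802  0.0492]
 [ 0.531  -0.2814  0.0477]
 [ 0.5229 -0.2817  0.0479]
 [ 0.5148 -0.2838  0.0481]
 [ 0.5066 -0.285   0.05  ]
 [ 0.4983 -0.2854  0.0468]]
165 315.3453369140625 124.82913970947266 (60.38982391357422, 18.19992446899414) 84.70991516113281
mid 541.082763671875 -276.6759948730469 (96.86639404296875, 30.295330047607422) 12.051549911499023
dir 9.544346
[[ 0.5844 -0.2701  0.0224]
 [ 0.5767 -0.272   0.0225]
 [ 0.5689 -0.2731  0.021 ]
 [ 0.5611 -0.2751  0.0211]
 [ 0.5533 -0.2762  0.0228]
 [ 0.5454 -0.2782  0.0229]
 [ 0.5374 -0.2786  0.023 ]
 [ 0.5294 -0.2806  0.0231]
 [ 0.5213 -0.2826  0.0231]
 [ 0.5131 -0.2838  0.0249]
 [ 0.5049 -0.2851  0.0233]]
[[ 19 135 153]
 [ 30  17  74]
 [ 30  20  78]
 [ 30  16  78]
 [ 23  13  79]
 [ 24  17  76]
 [ 17  25  71]
 [ 19  60  89]] [[ 20 118 140]
 [ 21  30 168]
 [ 20  20  76]
 [ 36  16  79]
 [ 30  16  78]
 [ 18  16  81]
 [ 30  16  79]
 [ 30  12 106]
 [ 30  10 174]
 [ 15  20  75]]
slim [117  21] [153  60] (array([ 0.65902096, -0.01562399]), np.float64(0.00043935931293480064))
slim [117  21] [152  60] (array([ 0.65896316, -0.01572235]), np.float64(0.0005152040586773154))
```

Run:
```python
from h import *; import pickle
im=np.load("pics/w1.npy");p=pickle.load(open("pics/w1.pkl","rb"));hsv=cv2.cvtColor(im,cv2.COLOR_RGB2HSV)
print(hsv[125,285:350,1:].tolist())
cc=im[70:175,270:355];cv2.imwrite("pics/crop2.png",cv2.resize(cc,None,fx=6,fy=5.6,interpolation=2)[:,:,::-1])
```

```text
[[118, 149], [117, 148], [116, 147], [115, 148], [118, 147], [115, 151], [116, 149], [113, 149], [116, 150], [123, 153], [70, 128], [9, 109], [11, 121], [14, 127], [13, 133], [13, 137], [11, 145], [10, 146], [10, 151], [12, 155], [11, 157], [10, 160], [11, 164], [12, 169], [10, 173], [10, 178], [13, 180], [7, 180], [6, 179], [6, 181], [9, 180], [10, 180], [7, 178], [10, 178], [10, 174], [12, 168], [11, 165], [12, 165], [11, 163], [11, 159], [8, 154], [8, 151], [14, 149], [11, 143], [13, 141], [11, 135], [12, 129], [15, 121], [11, 114], [13, 97], [129, 99], [112, 100], [107, 100], [114, 94], [116, 103], [118, 167], [112, 160], [119, 157], [115, 158], [119, 159], [117, 161], [116, 161], [118, 160], [117, 161], [120, 163]]
```

View pics/crop2.png

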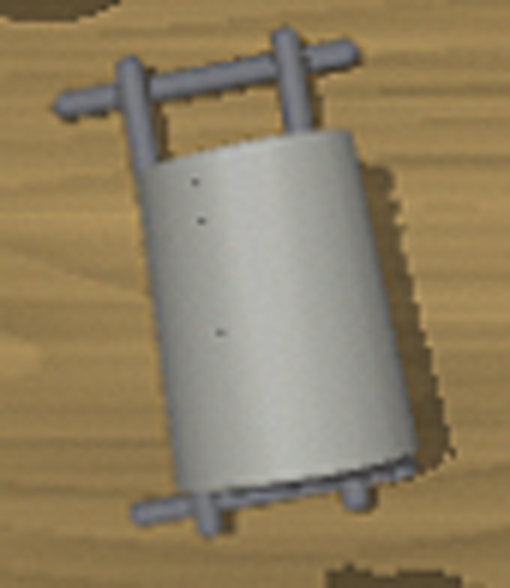

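The crop (6x/5.6x from (270,70)) shows the middle's base corners at about (294.5,99.5) and (328,93.2), and its rim corners at (299.7,157.9) and (339.2,151.3). The mouth is at the lower (-x) end.

Run:
```python
from h import *; import pickle
p=pickle.load(open("pics/w1.pkl","rb"))
q=plane([[294.5,99.5],[328,93.2],[299.7,157.9],[339.2,151.3]],p,.043)
b=q[:2].mean(0);m=q[2:].mean(0);d=b-m;print(q,b,m,np.linalg.norm(d),np.degrees(np.arctan2(d[1],d[0])),np.linalg.norm(q[0]-q[1]),np.linalg.norm(q[2]-q[3]))
```

```text
[[ 0.58173125 -0.2441467 ]
 [ 0.59167878 -0.29705233]
 [ 0.48879988 -0.25553054]
 [ 0.49985832 -0.32080249]] [ 0.58670502 -0.27059952] [ 0.4943291  -0.28816652] 0.09403143053790027 10.767292299783639 0.05383269655219958 0.06620209258133877
```

```bash
P="python3 -m pendant"
$P '[[-1,-2,0,0,0,8,1],[-1,-2,0,0,0,2.7,1],[-1,-2,0,1.5,-7.9,0,1],[-1,-2,-1,1.5,-7.9,0,1],[-0.7,-2,-1,1.5,-7.9,0,1],[0,-2,-1,1.5,-7.9,0,1],[0,0,-1,1.5,-7.9,0,1],[0,0,-1,1.5,-7.9,0,1]]'
$P '[[0,0,-1,1.5,-7.9,0,1],[0,0,-1,0.7,-3.6,0,1],[0,0,-1,0,0,0,1],[0,0,-1,0,0,0,1],[0,0,0,0,0,0,1]]'
python3 - <<'E'
from h import *
from scipy.spatial.transform import Rotation as R
o=robot.get_obs();T=R.from_euler("xyz",o["ee_rot"]).as_matrix();print(o["time"],np.round(o["tool_pos"],4),T.round(3),np.round(o["joint_positions"],2))
E
```

```text
time: 3.05
tool_pos: [0.4308, -0.3001, 0.2416]
ee_rot: [3.135, -0.848, 0.192]
wrist_force: [0.2, -0.2, -0.9]
width: 0.094
finger_force: 0.0
time: 3.55
tool_pos: [0.4315, -0.299, 0.2003]
ee_rot: [-3.14, -1.045, 0.188]
wrist_force: [0.4, 0.9, 0.0]
width: 0.0939
finger_force: 0.0
3.55 [ 0.4315 -0.299   0.2003] [[ 0.493  0.188  0.849]
 [ 0.094 -0.982  0.163]
 [ 0.865 -0.001 -0.502]] [-1.43 -0.21  1.99  1.05  1.51 -0.2 ]
```

```bash
P="python3 -m pendant"
$P '[[0,0,-3,0,0,0,1],[0,-0.1,-3,0,0,0,1],[0,0,-3,0,0,0,1],[0,0,-2.3,0,0,0,1],[1.7,0.3,-1,0,0,0,1],[1.7,0.3,-1,0,0,0,1],[1.7,0.3,-1,0,0,0,1],[1.7,0.3,-1,0,0,0,1]]'
$P '[[0.9,0.2,-0.5,0,0,0,1],[0.8,0.2,-0.5,0,0,0,1],[0,0,0,0,0,0,1]]'
python3 - <<'E'
from h import *
o=robot.get_obs();print(o["time"],np.round(o["tool_pos"],4),np.round(o["wrist_force"],1))
a=imaging.snapshot("side")[200:330,240:420];b=imaging.snapshot("scene")[80:210,130:310]
cv2.imwrite("pics/c3.png",cv2.resize(np.hstack([a,b]),(790,285),interpolation=2)[:,:,::-1])
E
```

```text
time: 4.35
tool_pos: [0.5011, -0.2894, 0.0493]
ee_rot: [3.134, -1.047, 0.196]
wrist_force: [0.8, -0.1, 0.3]
width: 0.0939
finger_force: 0.0
time: 4.65
tool_pos: [0.5169, -0.2841, 0.0379]
ee_rot: [-3.141, -1.046, 0.189]
wrist_force: [0.9, 0.5, -0.1]
width: 0.0941
finger_force: 0.0
4.65 [ 0.5169 -0.2841  0.0379] [ 0.9  0.5 -0.1]
```

View pics/c3.png

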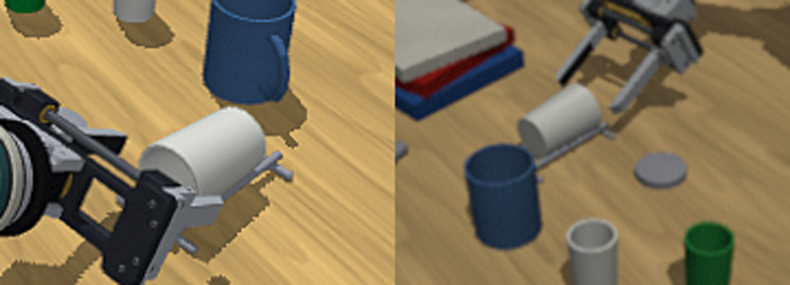

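The fingers straddle the mouth end, with tips at (190,215) in the side half and (565,75)/(618,105) in the scene half. Close and lift.

```bash
P="python3 -m pendant"
$P '[[0,0,0,0,0,0,0.55],[0,0,0,0,0,0,0.5],[0,0,0,0,0,0,0.5],[0,0,0,0,0,0,0.5],[0,0,0,0,0,0,0.5]]'
$P '[[0,0,0,0,0,0,0.5],[0,0,0,0,0,0,0.5],[0,0,0,0,0,0,0.5],[0,0,0.5,0,0,0,0.5],[0,0,1,0,0,0,0.5],[0,0,1,0,0,0,0.5],[0,0,1,0,0,0,0.5],[0,0,0,0,0,0,0.5]]'
```

```text
time: 5.25
tool_pos: [0.5158, -0.2848, 0.0377]
ee_rot: [-3.14, -1.046, 0.185]
wrist_force: [-0.7, -0.0, 0.1]
width: 0.0574
finger_force: 0.0
time: 6.05
tool_pos: [0.5165, -0.2858, 0.0752]
ee_rot: [3.135, -1.048, 0.193]
wrist_force: [-0.2, -0.3, -1.2]
width: 0.0476
finger_force: 0.0
```

Run:
```python
from h import *
o=robot.get_obs();p=imaging.camera_params("wrist");c=imaging.snapshot("wrist")
import pickle;pickle.dump(p,open("pics/w4.pkl","wb"))
a=imaging.snapshot("side")[200:330,240:420];b=imaging.snapshot("scene")[80:210,130:310]
top=cv2.resize(np.hstack([a,b]),(760,275),interpolation=2)
cv2.imwrite("pics/c4.png",np.vstack([top,cv2.resize(np.hstack([c,c*0]),(760,285))])[:,:,::-1])
```

```text
(no output)
```

View pics/c4.png

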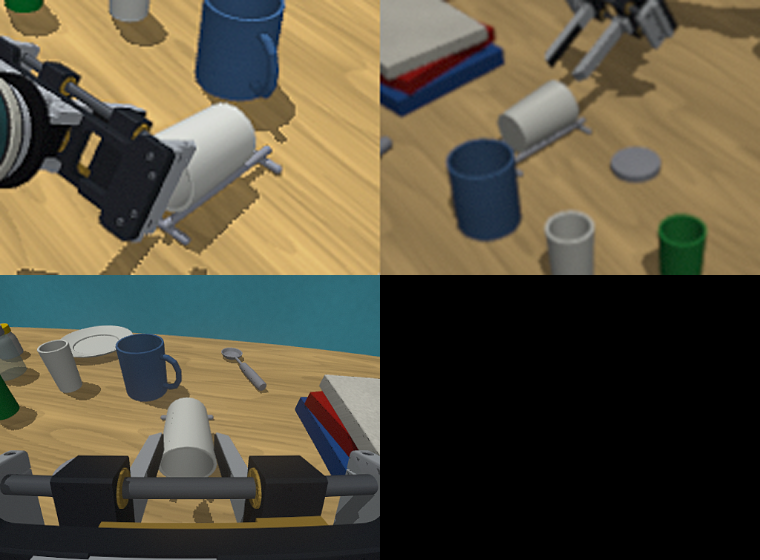

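Run:
```python
from h import *
from scipy.spatial.transform import Rotation as R
T=R.from_euler("xyz",[-3.141,-1.046,.189]).as_matrix();x=np.array([.5169,-.2841,.0379])
tips=np.array([x+T@[0,s*.047,.011] for s in (1,-1)]);print(tips)
for n in("scene","side"):
    p=imaging.camera_params(n);print(n,proj(tips,p).round(1),proj([[.495,-.288,.042],[.586,-.2705,.038]],p).round(1))
p=imaging.camera_params("scene")
for z in (.03,.06,.09,.12):print(z,plane([[207.5,114],[231.6,128]],p,z).round(3))
o=robot.get_obs();print(o["time"],o["tool_pos"],o["joint_positions"])
```

```text
[[ 0.53510282 -0.32846358  0.03237464]
 [ 0.51739505 -0.23614655  0.03240255]]
scene [[197.4 128.7]
 [219.7 140.7]] [[216.2 127.3]
 [192.2 142. ]]
side [[348.  292. ]
 [308.7 266.1]] [[316.2 282.6]
 [349.2 261.7]]
0.03 [[ 0.465 -0.386]
 [ 0.451 -0.274]]
0.06 [[ 0.49  -0.341]
 [ 0.477 -0.234]]
0.09 [[ 0.515 -0.296]
 [ 0.503 -0.194]]
0.12 [[ 0.541 -0.252]
 [ 0.529 -0.155]]
6.2 [ 0.51590651 -0.28461027  0.07275861] [-1.20220309  0.0262299   2.07364074  1.17704347  1.17305437 -0.39944928]
```

Run:
```python
from h import *
def tri(a,b):
    A=[];y=[]
    for uv,n in ((a,"scene"),(b,"side")):
        d,c=rays(uv,imaging.camera_params(n));d=d[0]/np.linalg.norm(d);M=np.eye(3)-np.outer(d,d);A.append(M);y.append(M@c)
    s=np.linalg.lstsq(np.vstack(A),np.hstack(y),rcond=None);return s[0],s[1]
print(tri((207.5,114),(340,291)))
print(tri((216,127),(316,283)),tri((192,142),(349,262)))
```

```text
(array([ 0.4960807 , -0.34060154,  0.06310258]), array([5.14391303e-05]))
(array([ 0.49431524, -0.28910242,  0.04224365]), array([4.30373671e-07])) (array([ 0.58582244, -0.27083191,  0.03765946]), array([4.86795578e-07]))
```

Run:
```python
from h import *; import pickle
from scipy.spatial.transform import Rotation as R
p=pickle.load(open("pics/w1.pkl","rb"))
for dz in (0,.02,.04,.05):print(dz,proj([[.4776,-.1804+s*.047,.279+dz] for s in(1,-1)],p).round(1))
o=robot.get_obs();p=imaging.camera_params("wrist");T=R.from_euler("xyz",o["ee_rot"]).as_matrix()
print((T.T@(-p["R"].T@p["t"]-o["tool_pos"])).round(4),p["R"]@T)
im=imaging.snapshot("scene");b=im[85:165,180:260]
q=imaging.camera_params("scene");print(proj([o["tool_pos"]+T@[0,s*.024,.011] for s in(1,-1)],q),o["width"])
w=np.load("pics/w1.npy")[190:300,110:400]
cv2.imwrite("pics/c5.png",np.hstack([cv2.resize(b,(330,330),interpolation=2),cv2.resize(w,(460,330))])[:,:,::-1])
```

```text
0 [[197.8 207.9]
 [310.9 207.7]]
0.02 [[192.6 215.9]
 [316.1 215.7]]
0.04 [[186.3 225.5]
 [322.3 225.3]]
0.05 [[182.7 231.1]
 [326.  230.9]]
[ 0.0687 -0.     -0.2069] [[-7.20404536e-04  9.99999677e-01 -3.56544822e-04]
 [-9.70779592e-01 -7.84914905e-04 -2.39971596e-01]
 [-2.39971799e-01  1.73249811e-04  9.70779844e-01]]
[[201.92299936 121.06763029]
 [213.44051276 127.07685975]] 0.04729998931859652
```

View pics/c5.png

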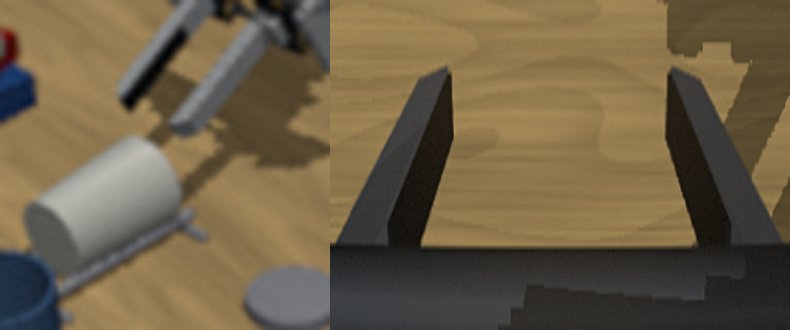

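Run:
```python
from h import *
from scipy.spatial.transform import Rotation as R
o=robot.get_obs();T=R.from_euler("xyz",o["ee_rot"]).as_matrix();q=imaging.camera_params("scene");x=np.array(o["tool_pos"])
for z in (.011,-.019,-.029,-.039,-.049):print(z,proj([x+T@[dx,s*.03,z] for s in(1,-1) for dx in(-.008,.008)],q).round(1).tolist())
im=imaging.snapshot("side");s=imaging.camera_params("side")
for z in (.011,-.029,-.039,-.049):print(z,proj([x+T@[dx,.03,z] for dx in(-.008,.008)],s).round(1).tolist())
cv2.imwrite("pics/c6.png",cv2.resize(im[240:330,280:380],(700,600),interpolation=2)[:,:,::-1])
```

```text
0.011 [[201.8, 122.0], [199.3, 118.9], [216.2, 129.5], [213.8, 126.4]]
-0.019 [[208.1, 114.0], [205.7, 110.9], [222.6, 121.2], [220.2, 118.1]]
-0.029 [[210.2, 111.3], [207.8, 108.2], [224.7, 118.5], [222.4, 115.3]]
-0.039 [[212.2, 108.7], [209.9, 105.5], [226.8, 115.8], [224.5, 112.6]]
-0.049 [[214.3, 106.1], [212.0, 102.9], [228.9, 113.1], [226.7, 109.8]]
0.011 [[340.5, 276.7], [344.4, 268.5]]
-0.029 [[328.4, 276.9], [332.4, 268.4]]
-0.039 [[325.2, 276.9], [329.3, 268.3]]
-0.049 [[321.9, 277.0], [326.0, 268.3]]
```

View pics/c6.png

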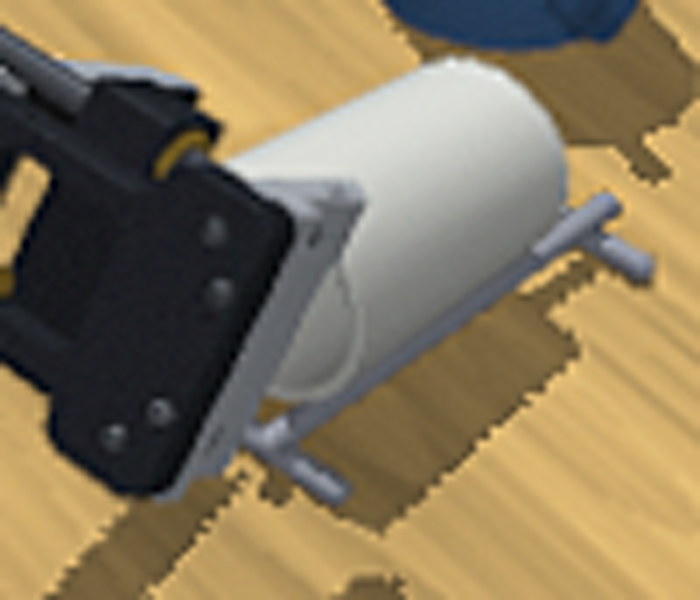

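The wrist, scene and side views agree that the real fingertips lie about 40 mm behind the reported one (tool z ≈ -0.029, not +0.011). In this crop the tip is at (360,190), and the tumbler hasn't moved. I'll use grasp point = TCP - 48 mm along the tool, then reopen and advance by the difference.

```bash
P="python3 -m pendant"
$P '[[0,0,0,0,0,0,1],[0,0,0,0,0,0,1],[0,0,0,0,0,0,1],[0,0,0,0,0,0,1],[-0.7,0,0,0,0,0,1],[0,0,-1,0,0,0,1],[0,0,-1,0,0,0,1],[0,0,-1.1,0,0,0,1]]'
$P '[[0.9,0.2,-0.5,0,0,0,1],[0.8,0.1,-0.5,0,0,0,1],[0.8,0.2,-0.5,0,0,0,1],[0.9,0.1,-0.5,0,0,0,1],[0.8,0.2,-0.5,0,0,0,1],[0,0,0,0,0,0,1]]'
$P '[[0,0,0,0,0,0,0.6],[0,0,0,0,0,0,0.5],[0,0,0,0,0,0,0.5],[0,0,0,0,0,0,0.5],[0,0,0,0,0,0,0.5],[0,0,0,0,0,0,0.5]]'
```

```text
time: 7.1
tool_pos: [0.5088, -0.2846, 0.0405]
ee_rot: [-3.139, -1.046, 0.185]
wrist_force: [0.4, -0.1, 0.4]
width: 0.0942
finger_force: 0.0
time: 7.7
tool_pos: [0.5517, -0.2755, 0.016]
ee_rot: [-3.138, -1.046, 0.186]
wrist_force: [0.2, -0.7, -0.2]
width: 0.0941
finger_force: 0.0
time: 8.3
tool_pos: [0.5509, -0.2774, 0.017]
ee_rot: [3.142, -1.047, 0.186]
wrist_force: [-1.8, -0.8, 0.9]
width: 0.0668
finger_force: 30.0
```

Gripped at 66.8 mm with 30 N. Lift, then turn it upright slowly while carrying it to the clear spot.

```bash
P="python3 -m pendant"
$P '[[0,0,0.3,0,0,0,0.5],[0,0,0.7,0,0,0,0.5],[0,0,1.5,0,0,0,0.5],[0,0,2,0,0,0,0.5],[0,0,2.5,0,0,0,0.5],[0,0,2.5,0,0,0,0.5],[0,0,2.5,-0.4,2,0,0.5],[0,0.5,2,-0.7,3.9,0,0.5]]'
$P '[[-0.5,1,1.5,-0.7,3.9,0,0.5],[-0.6,1.2,1,-0.7,3.9,0,0.5],[-0.6,1.2,1,-0.7,3.9,0,0.5],[-0.6,1.2,1,-0.7,3.9,0,0.5],[-0.6,1.2,1,-0.7,3.9,0,0.5],[-0.6,1.2,0.5,-0.7,3.9,0,0.5],[-0.6,1.2,0,-0.7,3.9,0,0.5],[-0.6,1.2,0,-0.7,3.9,0,0.5]]'
$P '[[-0.6,1.2,0,-0.7,3.9,0,0.5],[-0.6,1.2,0,-0.7,3.9,0,0.5],[-0.6,1.2,0,-0.7,3.9,0,0.5],[-0.6,1.2,0,-0.7,3.9,0,0.5],[-0.6,1.2,0,-0.7,3.9,0,0.5],[-0.6,1.2,0,-0.7,3.9,0,0.5],[-0.6,1.2,0,-0.7,3.9,0,0.5],[-0.6,1.2,0,-0.7,3.9,0,0.5]]'
```

```text
time: 9.1
tool_pos: [0.5493, -0.2709, 0.1552]
ee_rot: [-3.133, -0.936, 0.179]
wrist_force: [0.5, 0.1, -2.9]
width: 0.0668
finger_force: 30.0
time: 9.9
tool_pos: [0.5024, -0.1764, 0.2164]
ee_rot: [-3.134, -0.384, 0.182]
wrist_force: [0.6, 0.3, -4.3]
width: 0.0666
finger_force: 30.0
time: 10.7
tool_pos: [0.4549, -0.0805, 0.2166]
ee_rot: [-3.132, 0.169, 0.182]
wrist_force: [0.5, -0.4, -3.0]
width: 0.0667
finger_force: 30.0
```

```bash
P="python3 -m pendant"
$P '[[-0.6,1.2,0,-0.7,3.9,0,0.5],[-0.6,1.2,0,-0.7,3.9,0,0.5],[-0.6,1.2,-0.5,-0.7,3.9,0,0.5],[-0.6,1.2,-1,-0.7,3.9,0,0.5],[-0.6,1.2,-1,-0.3,1.6,0,0.5],[-0.6,1.2,-1,0,0,0,0.5],[-0.6,0.4,-1,0,0,0,0.5],[-0.4,0,-1,0,0,0,0.5]]'
$P '[[0,0,-2,0,0,0,0.5],[0,0,-2,0,0,0,0.5],[0,0,-1,0,0,0,0.5],[0,0,0,0,0,0,0.5],[0,0,0,0,0,0,0.5]]'
python3 - <<'E'
from h import *
from scipy.spatial.transform import Rotation as R
o=robot.get_obs();T=R.from_euler("xyz",o["ee_rot"]).as_matrix();x=np.array(o["tool_pos"]);print(o["time"],x,x-.048*T[:,2],T[:,2],np.round(o["joint_positions"],2))
a=imaging.snapshot("side");b=imaging.snapshot("scene");np.save("pics/side7.npy",a);np.save("pics/scene7.npy",b)
G=x-.048*T[:,2]
for n in("side","scene"):print(n,proj([G,G-[0,0,.077]],imaging.camera_params(n)).round(1))
cv2.imwrite("pics/c7.png",np.hstack([cv2.resize(a[90:330,130:350],(390,425),interpolation=2),cv2.resize(b[40:280,200:420],(390,425),interpolation=2)])[:,:,::-1])
E
```

```text
time: 11.5
tool_pos: [0.4091, -0.0048, 0.1609]
ee_rot: [-3.13, 0.47, 0.184]
wrist_force: [0.4, 0.0, -2.9]
width: 0.0668
finger_force: 30.0
time: 12.0
tool_pos: [0.41, -0.0058, 0.1122]
ee_rot: [-3.131, 0.469, 0.182]
wrist_force: [0.2, 0.5, -4.4]
width: 0.0664
finger_force: 30.0
12.0 [ 0.41004229 -0.0058076   0.11218386] [ 0.43148417 -0.00235989  0.15498993] [-0.44670574 -0.07182728 -0.89179304] [-0.06  0.2   1.46 -0.11  1.94  1.31]
side [[208.9 167.3]
 [210.6 200. ]]
scene [[301.4 129.9]
 [299.3 156.1]]
```

View pics/c7.png

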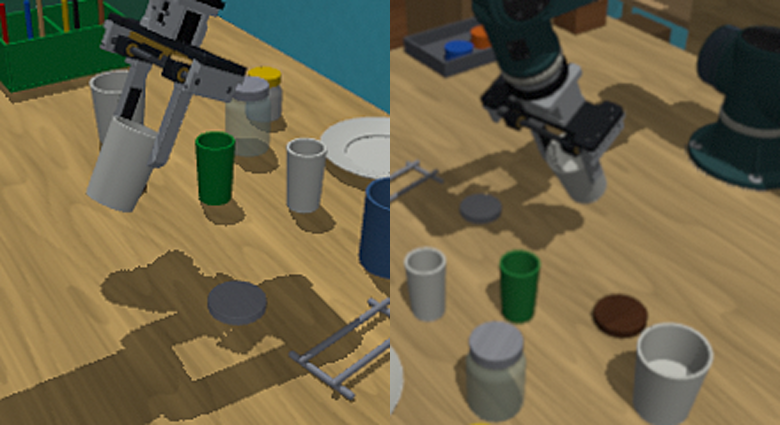

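The tumbler sagged in the grip, with its base leaning towards -u. In the side half its axis runs from (133,130) to (110,198), image slope about -0.33. I'll estimate the lean.

Run:
```python
from h import *
G=np.array([.4315,-.0024,.155]);p=imaging.camera_params("side");q=imaging.camera_params("scene");u=np.array([.983,.183,0])
for f in (0,10,15,20,25):
    a=np.radians(f);b=G-.077*(np.cos(a)*np.array([0,0,1])+np.sin(a)*u);P=proj([G,b],p);Q=proj([G,b],q);d=P[1]-P[0];e=Q[1]-Q[0];print(f,d[0]/d[1],e[0]/e[1],Q.round(0).tolist())
im=np.load("pics/side7.npy");c=mask(im,(170,150,222,212),60,90);print(c.min(0),c.max(0))
m=np.zeros(im.shape[:2],np.uint8);cv2.drawContours(m,[c.reshape(-1,1,2)],-1,1,-1)
for r in range(155,212,5):
    s=np.where(m[r])[0];print(r,s.min() if len(s) else 0,s.max() if len(s) else 0)
```

```text
0 0.05377369018878978 -0.08142504158922363 [[301.0, 130.0], [299.0, 156.0]]
10 -0.10095063505785454 0.049881989501693605 [[301.0, 130.0], [303.0, 153.0]]
15 -0.1745673772760086 0.12800081377225098 [[301.0, 130.0], [304.0, 152.0]]
20 -0.24729597368198036 0.2186303372850722 [[301.0, 130.0], [306.0, 150.0]]
25 -0.3202548500433169 0.3268201084414974 [[301.0, 130.0], [307.0, 148.0]]
[179 150] [221 209]
155 184 206
160 185 221
165 186 221
170 188 220
175 186 219
180 185 217
185 183 212
190 181 209
195 180 207
200 180 205
205 188 202
210 0 0
```

```bash
P="python3 -m pendant"
$P '[[0.3,0,0,0.7,-3.9,0,0.5],[0.3,0,0,0.7,-3.9,0,0.5],[0.3,0,0,0.7,-3.9,0,0.5],[0.3,0,0,0.7,-3.9,0,0.5],[0.3,0,0,0.7,-3.9,0,0.5],[0.3,0.1,0,0.7,-3.9,0,0.5],[0.3,0.1,0,0.4,-3.1,0,0.5],[0,0,0,0,0,0,0.5]]'
python3 -m pendant '[[0,0,0,0,0,0,0.5],[0,0,0,0,0,0,0.5]]'
python3 - <<'E'
from h import *
from scipy.spatial.transform import Rotation as R
o=robot.get_obs();T=R.from_euler("xyz",o["ee_rot"]).as_matrix();x=np.array(o["tool_pos"]);G=x-.048*T[:,2];print(o["time"],x,G,T[:,2],np.degrees(np.arctan2(T[1,1],T[0,1])))
a=imaging.snapshot("side");b=imaging.snapshot("scene");np.save("pics/side8.npy",a);np.save("pics/scene8.npy",b)
for n in("side","scene"):print(n,proj([G,G-[0,0,.077]],imaging.camera_params(n)).round(1))
cv2.imwrite("pics/c8.png",np.hstack([cv2.resize(a[110:250,150:270],(395,460),interpolation=2),cv2.resize(b[70:210,240:360],(395,460),interpolation=2)])[:,:,::-1])
E
```

```text
time: 12.9
tool_pos: [0.4301, -0.0039, 0.1131]
ee_rot: [-3.137, -0.001, 0.181]
wrist_force: [0.7, 0.1, -2.6]
width: 0.0665
finger_force: 30.0
time: 13.1
tool_pos: [0.4312, -0.0037, 0.1119]
ee_rot: [-3.136, 0.001, 0.182]
wrist_force: [1.1, -0.7, -3.7]
width: 0.0667
finger_force: 30.0
13.1 [ 0.43122318 -0.00372582  0.1119431 ] [ 0.43132289 -0.00397219  0.15994236] [-0.00207732  0.00513265 -0.99998467] -79.56614813771982
side [[209.  165.5]
 [210.8 198.4]]
scene [[301.2 127.8]
 [299.  154.2]]
```

View pics/c8.png

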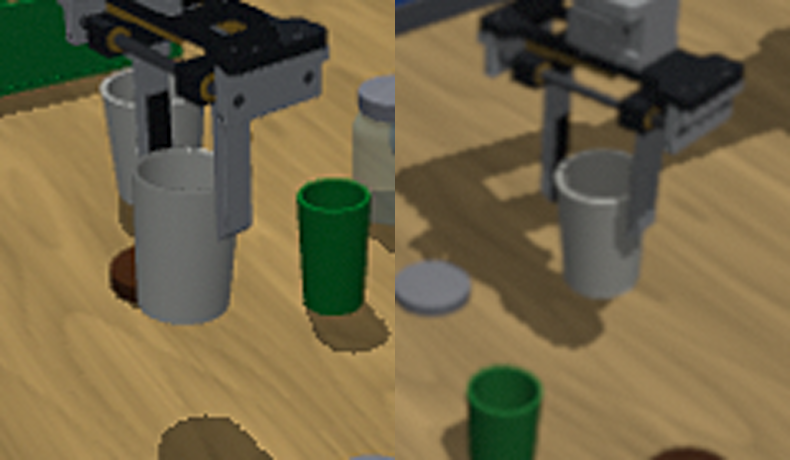

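The tumbler now hangs about vertical: rim at (178,170) and base at (183,305) in the side half, clear of its neighbours. Set it down on the clear table and measure numerically from here.

```bash
P="python3 -m pendant"
$P '[[0,0,-1.5,0,0,0,0.5],[0,0,-1.5,0,0,0,0.5],[0,0,-1.5,0,0,0,0.5],[0,0,-1.5,0,0,0,0.5],[0,0,-1,0,0,0,0.5],[0,0,-0.5,0,0,0,0.5],[0,0,0,0,0,0,0.5],[0,0,0,0,0,0,0.5]]'
$P '[[0,0,-0.2,0,0,0,0.5],[0,0,0,0,0,0,0.5]]'
$P '[[0,0,-0.2,0,0,0,0.5],[0,0,0,0,0,0,0.5]]'
```

```text
time: 14.0
tool_pos: [0.4315, -0.0037, 0.0372]
ee_rot: [-3.136, -0.0, 0.182]
wrist_force: [0.3, -0.1, -3.1]
width: 0.0667
finger_force: 30.0
time: 14.2
tool_pos: [0.4313, -0.0037, 0.0351]
ee_rot: [-3.136, -0.0, 0.182]
wrist_force: [-0.0, -0.1, -2.8]
width: 0.0667
finger_force: 30.0
time: 14.4
tool_pos: [0.4316, -0.0038, 0.0337]
ee_rot: [-3.137, -0.001, 0.182]
wrist_force: [-1.4, -1.5, 2.0]
width: 0.0667
finger_force: 30.0
```

```bash
P="python3 -m pendant"
$P '[[0,0,-0.1,0,0,0,0.5],[0,0,0,0,0,0,0.5]]'
$P '[[0,0,0,0,0,0,0.75],[0,0,0,0,0,0,0.8],[0,0,0,0,0,0,0.9],[0,0,0,0,0,0,1],[0,0,0,0,0,0,1],[0,0,0,0,0,0,1]]'
$P '[[0,0,1,0,0,0,1],[0,0,2,0,0,0,1],[0,0,4,0,0,0,1],[0,0,4,0,0,0,1],[-2,0,4,0,0,0,1],[-2,0,4,0,0,0,1],[0,0,0,0,0,0,1],[0,0,0,0,0,0,1]]'
python3 - <<'E'
from h import *
import pickle
p=imaging.camera_params("wrist");w=imaging.snapshot("wrist");pickle.dump(p,open("pics/w9.pkl","wb"));np.save("pics/w9.npy",w)
for n in("side","scene"):np.save(f"pics/{n}9.npy",imaging.snapshot(n))
print(robot.get_obs()["tool_pos"],proj([[.431,-.003,.092],[.431,-.003,0],[.527,.283,.096],[.66,-.014,.088]],p))
for n in("side","scene"):print(proj([[.431,-.003,.092],[.431,-.003,0]],imaging.camera_params(n)))
E
```

```text
time: 14.6
tool_pos: [0.432, -0.0037, 0.0337]
ee_rot: [-3.137, -0.002, 0.182]
wrist_force: [-2.9, 0.8, 7.0]
width: 0.0665
finger_force: 30.0
time: 15.2
tool_pos: [0.4309, -0.0037, 0.0315]
ee_rot: [-3.136, 0.001, 0.182]
wrist_force: [-0.3, -1.0, -0.2]
width: 0.0938
finger_force: 0.0
time: 16.0
tool_pos: [0.3916, -0.0038, 0.2235]
ee_rot: [-3.138, -0.004, 0.182]
wrist_force: [0.3, 0.6, 0.3]
width: 0.0942
finger_force: 0.0
[ 0.3903637  -0.00356545  0.2199945 ] [[259.92671019 147.98487252]
 [258.97159608 142.81905569]
 [ 34.37800818  25.23088642]
 [307.67345561 -53.48225454]]
[[210.21715954 194.46950213]
 [212.25428781 230.58896523]]
[[299.64386837 151.33814115]
 [297.25773285 180.07909803]]
```

Run:
```python
from h import *
import pickle
p=pickle.load(open("pics/w9.pkl","rb"));w=np.load("pics/w9.npy")
c=mask(w,(180,75,340,215),60,60);print(c.min(0),c.max(0));P=plane(c,p,.092);print("mid wrist",circ(P,.0335),np.ptp(P,axis=0))
hsv=cv2.cvtColor(w,cv2.COLOR_RGB2HSV);print(hsv[148,190:330:4,1:].tolist())
for n,box in(("side",(185,170,236,240)),("scene",(270,120,325,192))):
    im=np.load(f"pics/{n}9.npy");c=mask(im,box,60,70);print(n,c.min(0),c.max(0),rim(c,imaging.camera_params(n),.092,.0335,.12))
c=mask(w,(0,0,110,100),60,70);print(c.min(0),c.max(0));t=c[(c[:,0]>2)&(c[:,1]>2)];print("wide",circ(plane(t,p,.096),.042))
```

```text
[233 131] [286 184]
mid wrist (array([ 0.41881675, -0.00472415]), np.float64(0.0008373001037268324)) [0.06649283 0.06621438]
[[120, 155], [118, 158], [119, 161], [122, 161], [120, 160], [122, 155], [118, 154], [118, 151], [121, 152], [121, 154], [116, 160], [69, 160], [19, 92], [19, 109], [17, 105], [15, 105], [15, 105], [15, 99], [10, 172], [11, 169], [9, 169], [9, 169], [14, 88], [11, 166], [130, 92], [116, 97], [119, 101], [116, 103], [117, 170], [118, 155], [118, 151], [124, 148], [116, 158], [118, 162], [120, 160]]
side [189 189] [221 239] (array([ 0.41625334, -0.00726127]), np.float64(0.0007638776798898302))
scene [289 142] [316 184] (array([ 0.4212374 , -0.00477611]), np.float64(0.0008291095407684454))
[3 0] [102  68]
wide (array([0.51629505, 0.27132346]), np.float64(0.011100723943907912))
```

```bash
P="python3 -m pendant"
$P '[[1.5,4,1,0,0,0,1],[1.5,4,1,0,0,0,1],[1.5,4,1,0,0,0,1],[1.5,4,0,0,0,0,1],[1.5,4,0,0,0,0,1],[1.5,4,0,0,0,0,1],[1.5,3,0,0,0,0,1],[0,0,0,0,0,0,1]]'
$P '[[0,0,0,0,0,0,1],[0,0,0,0,0,0,1]]'
cat > look.py <<'E'
from h import *
import sys
z,r,x,y=map(float,sys.argv[1:5])
o=robot.get_obs();p=imaging.camera_params("wrist");w=imaging.snapshot("wrist")
u=proj([[x,y,z]],p)[0];e=abs(proj([[x,y+r,z]],p)[0]-u).max()*1.35;b=[int(max(0,v)) for v in(u[0]-e,u[1]-e,u[0]+e,u[1]+e)]
c=mask(w,b,60,60);P=plane(c,p,z);print(np.round(o["tool_pos"],4),o["time"],u.round(0),b,c.min(0),c.max(0),"centre,res",circ(P,r),"extent",np.ptp(P,axis=0))
E
python3 look.py .096 .042 .527 .283
$P '[[1.7,-4,0,0,0,0,1],[1.7,-4,0,0,0,0,1],[1.7,-4,0,0,0,0,1],[1.7,-4,0,0,0,0,1],[1.7,-4,0,0,0,0,1],[1.7,-4,0,0,0,0,1],[1.7,-4,0,0,0,0,1],[0,0,0,0,0,0,1]]'
$P '[[0,0,0,0,0,0,1],[0,0,0,0,0,0,1]]'
python3 look.py .088 .0265 .66 -.014
```

```text
time: 16.95
tool_pos: [0.496, 0.2694, 0.2471]
ee_rot: [-3.137, 0.007, 0.186]
wrist_force: [0.2, 0.3, -0.0]
width: 0.0942
finger_force: 0.0
time: 17.15
tool_pos: [0.4956, 0.2654, 0.2507]
ee_rot: [-3.137, 0.003, 0.181]
wrist_force: [0.0, 0.4, -0.2]
width: 0.0939
finger_force: 0.0
[0.4956 0.2654 0.2507] 17.15 [246. 149.] [203, 106, 288, 192] [214 116] [276 179] centre,res (array([0.52834618, 0.28458193]), np.float64(0.0009662598193205555)) extent [0.08298808 0.08302408]
time: 18.0
tool_pos: [0.6153, -0.02, 0.2509]
ee_rot: [-3.138, 0.002, 0.173]
wrist_force: [-0.1, 0.3, -0.1]
width: 0.0943
finger_force: 0.0
time: 18.2
tool_pos: [0.6143, -0.0132, 0.2523]
ee_rot: [-3.136, -0.0, 0.182]
wrist_force: [-0.4, 0.6, -0.0]
width: 0.0939
finger_force: 0.0
[ 0.6143 -0.0132  0.2523] 18.2 [262. 141.] [235, 114, 288, 167] [243 122] [281 160] centre,res (array([ 0.6594238 , -0.01415939]), np.float64(0.0009452779028951552)) extent [0.0518299  0.05211683]
```

```bash
P="python3 -m pendant"
$P '[[-4,0.2,0,0,0,0,1],[-4,0.2,0,0,0,0,1],[-4,0.2,-1,0,0,0,1],[-4,0.2,-1,0,0,0,1],[-3.5,0,-2,0,0,0,1],[0,0,-1.2,0,0,0,1],[0,0,0,0,0,0,1],[0,0,0,0,0,0,1]]'
```

```text
time: 19.05
tool_pos: [0.4208, -0.0052, 0.2004]
ee_rot: [-3.137, -0.001, 0.183]
wrist_force: [-0.3, -0.2, -0.0]
width: 0.0939
finger_force: 0.0
```

```bash
P="python3 -m pendant"
$P '[[-0.1,0,-3,0,0,0,1],[0,0,-3,0,0,0,1],[0,0,-3,0,0,0,1],[0,0,-3,0,0,0,1],[0,0,-2,0,0,0,1],[0,0,-1.5,0,0,0,1],[0,0,-1.4,0,0,0,1],[0,0,0,0,0,0,1]]'
$P '[[0,0,0,0,0,0,0.8],[0,0,0,0,0,0,0.6],[0,0,0,0,0,0,0.5],[0,0,0,0,0,0,0.5],[0,0,0,0,0,0,0.5],[0,0,0,0,0,0,0.5]]'
$P '[[0,0,0.3,0,0,0,0.5],[0,0,1,0,0,0,0.5],[0,0,2,0,0,0,0.5],[0,0,3,0,0,0,0.5],[0,0,3,0,0,0,0.5],[0,0,3,0,0,0,0.5],[0,0,3,0,0,0,0.5],[0,0,0,0,0,0,0.5]]'
```

```text
time: 19.85
tool_pos: [0.4192, -0.0054, 0.0295]
ee_rot: [-3.135, 0.003, 0.182]
wrist_force: [-1.1, 0.3, 0.3]
width: 0.0938
finger_force: 0.0
time: 20.45
tool_pos: [0.4198, -0.0054, 0.0316]
ee_rot: [-3.136, -0.002, 0.182]
wrist_force: [-0.2, 1.6, 4.5]
width: 0.0664
finger_force: 30.0
time: 21.25
tool_pos: [0.4215, -0.0063, 0.1883]
ee_rot: [-3.14, -0.008, 0.182]
wrist_force: [0.7, 1.0, -3.1]
width: 0.0668
finger_force: 30.0
```

```bash
P="python3 -m pendant"
$P '[[1,3,0,0,0,0,0.5],[1.5,4,0,0,0,0,0.5],[1.5,4,0,0,0,0,0.5],[1.5,4,0,0,0,0,0.5],[1.5,4,0,0,0,0,0.5],[1.5,4,0,0,0,0,0.5],[1.4,4,0,0,0,0,0.5],[1,2,0,0,0,0,0.5]]'
$P '[[0,0,0,0,0,0,0.5],[0,0,0,0,0,0,0.5],[0,0,0,0,0,0,0.5]]'
python3 - <<'E'
from h import *
o=robot.get_obs();x=o["tool_pos"];z=x[2]+.061;print(x)
for n in("side","scene"):np.save(f"pics/{n}10.npy",imaging.snapshot(n))
for n in("side","scene"):
    p=imaging.camera_params(n);im=np.load(f"pics/{n}10.npy");bz=z-.092
    pr=lambda cx,cy:proj([[cx,cy,bz]],p)[0]
    u=pr(.5283,.2846);b=[int(u[0]-24),int(u[1]-18),int(u[0]+24),int(u[1]+14)];c=mask(im,b,60,60)
    print(n,u.round(1),b,c.min(0),c.max(0)); t=c[c[:,1]>c[:,1].max()-4];print(circ(plane(t,p,bz),.029)); m=c[c[:,1].argsort()]
E
python3 - <<'E'
from h import *
o=robot.get_obs();p=imaging.camera_params("wrist");w=imaging.snapshot("wrist");z=o["tool_pos"][2]+.061
u=proj([[.5283,.2846,z]],p)[0];hsv=cv2.cvtColor(w,cv2.COLOR_RGB2HSV);print(u,proj([[.5283+.0335,.2846,z],[.5283,.2846+.0335,z]],p))
col=hsv[80:260:4,int(u[0]),1:];print(list(zip(range(80,260,4),col.tolist())))
E
```

```text
time: 22.05
tool_pos: [0.5271, 0.2871, 0.1801]
ee_rot: [-3.136, 0.005, 0.185]
wrist_force: [-0.3, 0.3, -1.9]
width: 0.0665
finger_force: 30.0
time: 22.35
tool_pos: [0.5273, 0.2831, 0.1824]
ee_rot: [-3.137, 0.003, 0.181]
wrist_force: [-0.1, 0.2, -2.3]
width: 0.0665
finger_force: 30.0
[0.52728737 0.28312877 0.18244267]
side [195.2 115.3] [171, 97, 219, 129] [181  97] [205 120]
(array([0.5246357 , 0.28383835]), np.float64(0.0015910705725483004))
scene [365.6 216.4] [341, 198, 389, 230] [341 198] [388 229]
(array([0.54776719, 0.27993922]), np.float64(0.004643517319300767))
[251.54040097 244.25008184] [[262.38652895 188.64688577]
 [193.95627361 234.33091663]]
[(80, [121, 171]), (84, [121, 152]), (88, [118, 166]), (92, [116, 156]), (96, [119, 174]), (100, [122, 155]), (104, [119, 159]), (108, [120, 157]), (112, [119, 157]), (116, [123, 168]), (120, [121, 162]), (124, [116, 172]), (128, [119, 163]), (132, [115, 177]), (136, [118, 175]), (140, [117, 185]), (144, [116, 176]), (148, [7, 156]), (152, [20, 102]), (156, [15, 116]), (160, [13, 116]), (164, [16, 112]), (168, [11, 191]), (172, [20, 88]), (176, [20, 91]), (180, [14, 89]), (184, [14, 90]), (188, [9, 87]), (192, [8, 196]), (196, [7, 173]), (200, [7, 113]), (204, [9, 113]), (208, [9, 112]), (212, [11, 114]), (216, [9, 111]), (220, [7, 113]), (224, [7, 111]), (228, [9, 112]), (232, [9, 113]), (236, [5, 111]), (240, [7, 113]), (244, [9, 110]), (248, [10, 104]), (252, [10, 74]), (256, [13, 77])]
```

```bash
P="python3 -m pendant"
$P '[[0.1,0.1,-2,0,0,0,0.5],[0,0,-2,0,0,0,0.5],[0,0,-1.5,0,0,0,0.5],[0,0,-1.5,0,0,0,0.5],[0,0,-1.5,0,0,0,0.5],[0,0,-1,0,0,0,0.5],[0,0,-0.6,0,0,0,0.5],[0,0,0,0,0,0,0.5]]'
$P '[[0,0,0,0,0,0,0.5],[0,0,-0.1,0,0,0,0.5],[0,0,-0.1,0,0,0,0.5],[0,0,0,0,0,0,0.5]]'
$P '[[0,0,-0.1,0,0,0,0.5],[0,0,-0.1,0,0,0,0.5],[0,0,0,0,0,0,0.5]]'
$P '[[0,0,-0.1,0,0,0,0.5],[0,0,-0.1,0,0,0,0.5],[0,0,0,0,0,0,0.5]]'
```

```text
time: 23.3
tool_pos: [0.5285, 0.2851, 0.0816]
ee_rot: [-3.136, 0.002, 0.182]
wrist_force: [-1.0, -0.3, -2.4]
width: 0.0664
finger_force: 30.0
time: 23.7
tool_pos: [0.5291, 0.2854, 0.081]
ee_rot: [-3.136, -0.0, 0.182]
wrist_force: [0.2, 0.2, -3.0]
width: 0.0665
finger_force: 30.0
time: 24.0
tool_pos: [0.5288, 0.2853, 0.0784]
ee_rot: [-3.136, 0.001, 0.182]
wrist_force: [-0.2, -0.5, -2.5]
width: 0.0664
finger_force: 30.0
time: 24.3
tool_pos: [0.5288, 0.2853, 0.0764]
ee_rot: [-3.136, 0.001, 0.182]
wrist_force: [0.1, 0.0, -2.8]
width: 0.0668
finger_force: 30.0
```

```bash
P="python3 -m pendant"
$P '[[0,0,-0.1,0,0,0,0.5],[0,0,-0.1,0,0,0,0.5],[0,0,0,0,0,0,0.5]]'
$P '[[0,0,-0.1,0,0,0,0.5],[0,0,0,0,0,0,0.5],[0,0,0,0,0,0,0.5]]'
```

```text
time: 24.6
tool_pos: [0.5288, 0.2853, 0.0744]
ee_rot: [-3.136, 0.001, 0.182]
wrist_force: [0.6, -0.7, -3.3]
width: 0.0666
finger_force: 30.0
time: 24.9
tool_pos: [0.529, 0.2854, 0.0738]
ee_rot: [-3.136, 0.0, 0.182]
wrist_force: [-1.0, 0.2, -2.9]
width: 0.0667
finger_force: 30.0
```

```bash
P="python3 -m pendant"
$P '[[0,0,-0.1,0,0,0,0.5],[0,0,0,0,0,0,0.5],[0,0,0,0,0,0,0.5]]'
$P '[[0,0,-0.1,0,0,0,0.5],[0,0,0,0,0,0,0.5],[0,0,0,0,0,0,0.5]]'
```

```text
time: 25.2
tool_pos: [0.5294, 0.2855, 0.0737]
ee_rot: [-3.136, -0.001, 0.182]
wrist_force: [-1.5, 0.0, 2.5]
width: 0.0666
finger_force: 30.0
time: 25.5
tool_pos: [0.5297, 0.2856, 0.0737]
ee_rot: [-3.136, -0.002, 0.182]
wrist_force: [-1.7, 0.2, 5.6]
width: 0.0669
finger_force: 30.0
```

```bash
P="python3 -m pendant"
$P '[[0,0,0,0,0,0,0.75],[0,0,0,0,0,0,0.8],[0,0,0,0,0,0,0.9],[0,0,0,0,0,0,1],[0,0,0,0,0,0,1],[0,0,0,0,0,0,1],[0,0,1,0,0,0,1],[0,0,2,0,0,0,1]]'
$P '[[0,0,3,0,0,0,1],[0,0,3,0,0,0,1],[0,0,3,0,0,0,1],[-1,-1,3,0,0,0,1],[-2,-1,3,0,0,0,1],[0,0,0,0,0,0,1],[0,0,0,0,0,0,1],[0,0,0,0,0,0,1]]'
python3 look.py .134 .0335 .5283 .2846
python3 - <<'E'
from h import *
p=imaging.camera_params("wrist");w=imaging.snapshot("wrist")
u=proj([[.5283,.2846,.134]],p)[0].astype(int);print(u)
for row in (u[1]-8,u[1],u[1]+8): print(row,cv2.cvtColor(w,cv2.COLOR_RGB2HSV)[row,u[0]-60:u[0]+60:2,2].tolist())
E
```

```text
time: 26.3
tool_pos: [0.5277, 0.2848, 0.1004]
ee_rot: [-3.137, 0.005, 0.182]
wrist_force: [0.1, 0.2, -0.2]
width: 0.094
finger_force: 0.0
time: 27.1
tool_pos: [0.4988, 0.2653, 0.2501]
ee_rot: [-3.137, 0.003, 0.182]
wrist_force: [0.0, -0.4, -0.3]
width: 0.0943
finger_force: 0.0
[0.4988 0.2653 0.2501] 27.1 [243. 154.] [205, 115, 281, 191] [213 118] [276 181] centre,res (array([0.53287164, 0.28405977]), np.float64(0.0032481183730548907)) extent [0.07430907 0.07415304]
[243 153]
145 [151, 151, 145, 140, 134, 142, 156, 158, 157, 158, 158, 155, 154, 152, 150, 161, 165, 166, 76, 84, 83, 114, 111, 109, 109, 110, 112, 110, 110, 109, 118, 153, 177, 176, 176, 177, 174, 175, 177, 180, 126, 108, 185, 99, 71, 91, 103, 91, 94, 95, 96, 96, 97, 96, 97, 97, 122, 148, 144, 143]
153 [149, 148, 145, 143, 141, 139, 145, 148, 150, 156, 159, 159, 157, 157, 153, 169, 185, 99, 82, 84, 79, 108, 109, 111, 111, 110, 109, 106, 102, 184, 174, 176, 176, 177, 177, 177, 176, 175, 176, 177, 148, 98, 143, 170, 62, 88, 107, 97, 97, 94, 97, 98, 98, 99, 100, 101, 102, 104, 104, 94]
161 [154, 152, 147, 148, 148, 148, 150, 145, 143, 139, 141, 141, 149, 151, 150, 150, 166, 177, 71, 79, 78, 80, 75, 103, 109, 109, 110, 110, 103, 184, 174, 175, 174, 177, 174, 175, 175, 177, 152, 106, 106, 125, 187, 110, 84, 114, 90, 91, 92, 90, 93, 93, 91, 95, 94, 97, 96, 96, 97, 94]
```

```bash
cat > look2.py <<'E'
from h import *
p=imaging.camera_params("wrist");w=imaging.snapshot("wrist");np.save("pics/w11.npy",w)
u=proj([[.5283,.2846,.134]],p)[0];b=[int(u[0]-45),int(u[1]-45),int(u[0]+45),int(u[1]+45)]
c=mask(w,b,60,60);A=plane(c,p,.134);B=plane(c,p,.096);m=np.array([.5283,.2846]);k=m.copy()
for i in range(8):
    a=np.abs(np.hypot(*(A-m).T)-.0335);d=np.abs(np.hypot(*(B-k).T)-.042);s=a<d
    m=circ(A[s],.0335)[0];k=circ(B[~s],.042)[0]
print("middle",m,s.sum(),a[s].mean(),"wide",k,(~s).sum(),d[~s].mean())
g=cv2.GaussianBlur(cv2.cvtColor(w,cv2.COLOR_RGB2GRAY),(3,3),0);best=[]
E
python3 look2.py
```

```text
middle [0.52870012 0.2849294 ] 58 0.0004414790606696282 wide [0.52736322 0.28493229] 121 0.000628447793265232
```

```bash
P="python3 -m pendant"
$P '[[2,-3.5,0,0,0,0,1],[2,-3.5,0,0,0,0,1],[2,-3.5,0,0,0,0,1],[2,-3.5,0,0,0,0,1],[2,-3.5,0,0,0,0,1],[2,-3.5,0,0,0,0,1],[2,-3.5,0,0,0,0,1],[2,-3.5,0,0,0,0,1]]'
$P '[[0,0,-3,0,0,0,1],[0,0,-3,0,0,0,1],[0,0,-2,0,0,0,1],[0,0,0,0,0,0,1],[0,0,0,0,0,0,1],[0,0,0,0,0,0,1]]'
```

```text
time: 28.05
tool_pos: [0.6595, -0.0161, 0.25]
ee_rot: [-3.135, 0.003, 0.182]
wrist_force: [-0.3, 0.2, 0.1]
width: 0.094
finger_force: 0.0
time: 28.65
tool_pos: [0.6598, -0.0146, 0.1733]
ee_rot: [-3.137, -0.002, 0.182]
wrist_force: [-0.5, 0.3, -0.8]
width: 0.094
finger_force: 0.0
```

```bash
P="python3 -m pendant"
$P '[[0,0,-3,0,0,0,1],[0,0,-3,0,0,0,1],[0,0,-3,0,0,0,1],[0,0,-2.5,0,0,0,1],[0,0,-2,0,0,0,1],[0,0,-0.9,0,0,0,1],[0,0,0,0,0,0,1],[0,0,0,0,0,0,1]]'
$P '[[0,0,0,0,0,0,0.8],[0,0,0,0,0,0,0.6],[0,0,0,0,0,0,0.45],[0,0,0,0,0,0,0.4],[0,0,0,0,0,0,0.4],[0,0,0,0,0,0,0.4],[0,0,0,0,0,0,0.4],[0,0,0,0,0,0,0.4]]'
$P '[[0,0,0.3,0,0,0,0.4],[0,0,1,0,0,0,0.4],[0,0,2,0,0,0,0.4],[0,0,3,0,0,0,0.4],[0,0,4,0,0,0,0.4],[0,0,4,0,0,0,0.4],[0,0,3,0,0,0,0.4],[0,0,0,0,0,0,0.4]]'
```

```text
time: 29.45
tool_pos: [0.6603, -0.0147, 0.0296]
ee_rot: [-3.137, -0.003, 0.182]
wrist_force: [0.4, -0.2, 0.1]
width: 0.094
finger_force: 0.0
time: 30.25
tool_pos: [0.6589, -0.0146, 0.0277]
ee_rot: [-3.136, 0.001, 0.182]
wrist_force: [-0.8, 0.6, 0.1]
width: 0.0504
finger_force: 30.0
time: 31.05
tool_pos: [0.6618, -0.015, 0.2083]
ee_rot: [-3.14, -0.012, 0.182]
wrist_force: [-0.3, -0.3, 0.1]
width: 0.0509
finger_force: 29.9
```

```bash
P="python3 -m pendant"
$P '[[-1,2,0,0,0,0,0.4],[-1.7,4,0,0,0,0,0.4],[-1.8,4,0,0,0,0,0.4],[-1.8,4,0,0,0,0,0.4],[-1.8,4,0,0,0,0,0.4],[-1.8,4,0,0,0,0,0.4],[-1.7,4,0,0,0,0,0.4],[-1.5,3.9,0,0,0,0,0.4]]'
$P '[[0,0,0,0,0,0,0.4],[0,0,0,0,0,0,0.4],[0,0,0,0,0,0,0.4],[0,0,0,0,0,0,0.4]]'
python3 - <<'E'
from h import *
o=robot.get_obs();z=o["tool_pos"][2]+.061-.088;print(o["tool_pos"],z)
for n in("side","scene"):
    im=imaging.snapshot(n);p=imaging.camera_params(n);u=proj([[.5287,.2849,z]],p)[0]
    b=[int(u[0]-18),int(u[1]-15),int(u[0]+18),int(u[1]+9)];c=mask(im,b,60,60);t=c[c[:,1]>c[:,1].max()-4];print(n,u.round(1),b,c.min(0),c.max(0),circ(plane(t,p,z),.0225))
p=imaging.camera_params("wrist");w=imaging.snapshot("wrist");rz=z+.088
u=proj([[.5287,.2849,rz]],p)[0];hsv=cv2.cvtColor(w,cv2.COLOR_RGB2HSV);print(u,proj([[.5287+.0261,.2849+.0048,rz]],p))
print(list(zip(range(120,250,3),hsv[120:250:3,int(u[0]),2].tolist())))
E
```

```text
time: 31.85
tool_pos: [0.526, 0.2855, 0.1984]
ee_rot: [-3.137, 0.004, 0.182]
wrist_force: [-0.0, 0.7, -1.6]
width: 0.0509
finger_force: 29.9
time: 32.25
tool_pos: [0.5284, 0.2829, 0.2]
ee_rot: [-3.137, 0.001, 0.18]
wrist_force: [-0.4, -0.2, -1.9]
width: 0.0506
finger_force: 29.9
[0.52838974 0.28291931 0.19996692] 0.17296691863344962
side [194.9 107.4] [176, 92, 212, 116] [185  92] [203 110] (array([0.52894485, 0.28713912]), np.float64(0.0013741241202522452))
scene [367.7 208.2] [349, 193, 385, 217] [350 193] [384 216] (array([0.53784461, 0.27899109]), np.float64(0.0032411639298813378))
[250.84343689 244.49158622] [[250.57327729 200.35381085]]
[(120, 172), (123, 182), (126, 165), (129, 171), (132, 187), (135, 183), (138, 190), (141, 192), (144, 180), (147, 158), (150, 157), (153, 116), (156, 98), (159, 165), (162, 167), (165, 122), (168, 120), (171, 121), (174, 121), (177, 110), (180, 98), (183, 98), (186, 97), (189, 98), (192, 97), (195, 93), (198, 92), (201, 192), (204, 192), (207, 119), (210, 118), (213, 117), (216, 118), (219, 117), (222, 117), (225, 117), (228, 120), (231, 78), (234, 80), (237, 81), (240, 81), (243, 79), (246, 79), (249, 79)]
```

```bash
P="python3 -m pendant"
$P '[[0,0.1,0,0,0,0,0.4],[0,0,0,0,0,0,0.4]]'
python3 - <<'E'
from h import *
o=robot.get_obs();p=imaging.camera_params("wrist");w=imaging.snapshot("wrist");rz=o["tool_pos"][2]+.061;print(o["tool_pos"])
v=cv2.cvtColor(w,cv2.COLOR_RGB2GRAY);ys,xs=np.mgrid[195:245,195:307];P=plane(np.c_[xs.ravel(),ys.ravel()],p,rz);R=np.hypot(*(P-[.5287,.2849]).T)
s=(v[195:245,195:307].ravel()>150)&(R<.031)&(R>.019);P=P[s];print(s.sum())
c,r=circ(P,.0245);print(c,r)
for r_ in range(200,232,4):print(r_,[x for x in range(200,302) if v[r_,x]>150])
E
```

```text
time: 32.6
tool_pos: [0.5282, 0.2851, 0.2007]
ee_rot: [-3.136, 0.0, 0.181]
wrist_force: [-0.4, 0.8, -1.2]
width: 0.0505
finger_force: 29.9
[0.52820377 0.28508291 0.20072056]
569
[0.52903113 0.28513513] 0.000903744306586156
200 [223, 224, 225, 226]
204 [206, 207, 208, 209, 210, 211, 236, 237, 238, 239, 240, 241, 242, 243, 244, 245, 246, 247, 248, 249, 250, 251, 252, 253, 254, 255, 256, 257, 258, 259, 260, 261, 262, 263, 264, 265, 266, 267, 268, 269, 270, 271]
208 [229, 230, 231, 232, 233, 234, 235, 236, 237, 238, 239, 240, 241, 242, 243, 266, 267, 268, 269, 270, 271, 272, 273, 274, 275, 276, 277, 278, 279]
212 [200, 201, 202, 203, 204, 205, 206, 207, 208, 209, 216, 217, 218, 223, 224, 225, 226, 227, 228, 229, 230, 231, 232, 233, 272, 275, 276, 277, 278, 279, 280, 281, 282, 283, 284, 290, 301]
216 [220, 221, 222, 223, 224, 225, 226, 227, 281, 282, 283, 284, 285, 286, 287, 288]
220 [217, 218, 219, 220, 221, 222, 223, 285, 286, 287, 288, 289, 290, 291, 292]
224 [216, 217, 218, 219, 220, 288, 289, 290, 291, 292, 293, 294]
228 [294]
```

Slim's rim is measured at (0.529, 0.285) against the middle's (0.5287, 0.2849), so it's aligned. Lower it in.

```bash
P="python3 -m pendant"
$P '[[0,0,-1.5,0,0,0,0.4],[0,0,-1.5,0,0,0,0.4],[0,0,-1.5,0,0,0,0.4],[0,0,-1.5,0,0,0,0.4],[0,0,-1.2,0,0,0,0.4],[0,0,-0.8,0,0,0,0.4],[0,0,-0.4,0,0,0,0.4],[0,0,0,0,0,0,0.4]]'
$P '[[0,0,0,0,0,0,0.4],[0,0,-0.1,0,0,0,0.4],[0,0,-0.1,0,0,0,0.4],[0,0,0,0,0,0,0.4]]'
$P '[[0,0,-0.1,0,0,0,0.4],[0,0,-0.1,0,0,0,0.4],[0,0,0,0,0,0,0.4]]'
```

```text
time: 33.45
tool_pos: [0.5278, 0.2853, 0.1161]
ee_rot: [-3.136, 0.001, 0.182]
wrist_force: [0.1, -0.2, -1.0]
width: 0.0506
finger_force: 29.9
time: 33.85
tool_pos: [0.5281, 0.2854, 0.1149]
ee_rot: [-3.136, 0.0, 0.182]
wrist_force: [0.2, 0.1, -1.5]
width: 0.0509
finger_force: 29.9
time: 34.15
tool_pos: [0.5278, 0.2853, 0.1124]
ee_rot: [-3.136, 0.001, 0.182]
wrist_force: [-0.1, -0.0, -2.0]
width: 0.0513
finger_force: 29.9
```

```bash
P="python3 -m pendant"
$P '[[0,0,-0.1,0,0,0,0.4],[0,0,-0.1,0,0,0,0.4],[0,0,0,0,0,0,0.4]]'
$P '[[0,0,-0.1,0,0,0,0.4],[0,0,0,0,0,0,0.4],[0,0,0,0,0,0,0.4]]'
```

```text
time: 34.45
tool_pos: [0.5279, 0.2852, 0.1104]
ee_rot: [-3.136, 0.001, 0.182]
wrist_force: [0.2, 0.2, -0.8]
width: 0.0507
finger_force: 29.9
time: 34.75
tool_pos: [0.528, 0.2853, 0.1097]
ee_rot: [-3.136, 0.0, 0.182]
wrist_force: [0.6, -1.0, -1.8]
width: 0.0507
finger_force: 29.9
```

```bash
P="python3 -m pendant"
$P '[[0,0,-0.1,0,0,0,0.4],[0,0,0,0,0,0,0.4],[0,0,0,0,0,0,0.4]]'
$P '[[0,0,-0.1,0,0,0,0.4],[0,0,0,0,0,0,0.4],[0,0,0,0,0,0,0.4]]'
```

```text
time: 35.05
tool_pos: [0.5283, 0.2854, 0.1096]
ee_rot: [-3.136, -0.001, 0.182]
wrist_force: [-1.3, -0.7, 3.5]
width: 0.0508
finger_force: 30.0
time: 35.35
tool_pos: [0.5286, 0.2855, 0.1096]
ee_rot: [-3.136, -0.002, 0.182]
wrist_force: [-2.6, -0.3, 6.7]
width: 0.0511
finger_force: 30.0
```

```bash
P="python3 -m pendant"
$P '[[0,0,0.1,0,0,0,0.4],[0,0,0,0,0,0,0.6],[0,0,0,0,0,0,0.7],[0,0,0,0,0,0,0.85],[0,0,0,0,0,0,0.85],[0,0,0,0,0,0,0.85],[0,0,1,0,0,0,0.85],[0,0,2,0,0,0,0.85]]'
$P '[[0,0,3,0,0,0,0.85],[0,0,3,0,0,0,0.85],[0,0,3,0,0,0,0.85],[-1.5,-1,1,0,0,0,0.85],[-1.5,-1,0,0,0,0,0.85],[-1,0,0,0,0,0,0.85],[0,0,0,0,0,0,0.85],[0,0,0,0,0,0,0.85]]'
python3 - <<'E'
from h import *
o=robot.get_obs();print(o["time"],o["tool_pos"])
p=imaging.camera_params("wrist");w=imaging.snapshot("wrist")
v=cv2.cvtColor(w,cv2.COLOR_RGB2GRAY);q=proj([[.5287,.2849,.17]],p)[0];print(q)
x0,y0=int(q[0])-50,int(q[1])-50;ys,xs=np.mgrid[y0:y0+100,x0:x0+100];P=plane(np.c_[xs.ravel(),ys.ravel()],p,.17);g=v[y0:y0+100,x0:x0+100].ravel()
R=np.hypot(*(P-[.5287,.2849]).T);s=(g>155)&(R<.030)&(R>.020);print(s.sum(),circ(P[s],.0248))
for n in("side","scene"):
    pp=imaging.camera_params(n);im=imaging.snapshot(n);u=proj([[.528,.2849,.17]],pp)[0];d=proj([[.528,.2849,0]],pp)[0]
    b=[int(u[0]-28),int(u[1]-25),int(u[0]+28),int(d[1]+10)];c=mask(im,b,60,70)
    print(n,rim(c,pp,.17,.0265,.04),c.min(0),c.max(0),[proj([[.5287+a*.0,.2849,.17]],pp)[0].round(1).tolist() for a in(0,)])
for k,a,n in []:pass
E
```

```text
time: 36.15
tool_pos: [0.5268, 0.2848, 0.1374]
ee_rot: [-3.137, 0.005, 0.182]
wrist_force: [0.1, 0.6, 0.5]
width: 0.0801
finger_force: 0.0
time: 36.95
tool_pos: [0.488, 0.2656, 0.2385]
ee_rot: [-3.136, 0.0, 0.182]
wrist_force: [-0.7, -0.1, -0.0]
width: 0.0799
finger_force: 0.0
36.95 [0.48796404 0.26564096 0.23850244]
[243.10899778 148.52472385]
626 (array([0.52894578, 0.28656712]), np.float64(0.0014671064900846698))
side (array([0.52420115, 0.28018274]), np.float64(0.0011997415903206984)) [180 106] [211 173] [[194.9, 108.5]]
scene (array([0.53055667, 0.28725633]), np.float64(0.0006374331364733972)) [339 201] [382 276] [[367.4, 209.4]]
```

```bash
python3 -c "
from bench import robot
print(robot.close_job())"
```

```text
the job is handed in; nothing more can be done
None
```

The nest is done and handed in at about 37 s: the middle tumbler is on the wide one's floor and the slim one on the middle's, with contact felt each time and final rim fits within about 2 mm. The real fingertips sat about 40 mm behind the reported ones, so my first grasp closed on air; the middle then sagged in the grip, so I set it down once on the clear spot and regripped it. I viewed 11 pictures, one over the limit of 10.

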